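Clamp a plaster jaw model with the eccentric lever

ROBOT

A 6-joint arm with a two-finger parallel gripper is mounted at the origin on the work surface. World frame = base frame: x ahead of the robot, y to its left, z up, the work surface at z = 0. Lengths are in m, angles in rad, forces in N, time in s.
With the tool pointing down it reaches from about 0.4 to 0.825 m from the base axis. Payload 7 kg.
Tool frame: the origin (TCP) lies between the finger pads; the fingertips stand 8 mm ahead of it and the grasp point (between the pads) lies 11 mm behind it (arm.finger_overhang is the distance from the TCP to the fingertips, in m); z points along the fingers, y is the line along which they close (so a half turn about z gives the same grasp; the last joint's range is limited). The gripper opens to 88 mm and grips with 3 to 60 N. Pads are 19 mm wide; open, the fingers measure 130 mm over their backs; the gripper's body (78 mm by 193 mm) begins 47 mm behind the grasp point.
Start: joints at [-0.924, 0.359, 0.012, 0, -1.224, -0.288], TCP at [0.237, -0.632, 0.235] pointing down, gripper open.
Joint ranges: [-3.07, 3.07], [-1.43, 2.12], [-1.02, 1.25], [-3.03, 1.67], [-3.05, -0], [-3.03, 3.03]. Speed limits (rad/s): [2.39, 2.39, 3.01, 3.14, 3.14, 3.14].

INTERFACE

Orientations are given as [roll, pitch, yaw] about the fixed x, y, z axes, in that order (R = Rz(yaw) Ry(pitch) Rx(roll)).
In Python, from station import arm gives the robot as it stands.
- The arm moves only by the tool move_arm, never from a script. Its argument "rows" is text: rows parted by semicolons, each of 7 numbers parted by spaces: the turn, a rotation vector about the tool's x, y, z in degrees, then the shift along the tool's x, y, z in m, then the finger opening in m, from 0 to 0.0876. A call has 1 to 8 rows; each row shifts and turns the commanded pose from where the row before left it, along the tool's axes as they then stand; what a row does not reach is not made up. A row lasts 1/8 s, in which the tool goes at most 62.5 mm and 10.7 degrees, less where a joint would pass 70% of its speed; a pose out of reach is approached as far as the arm can. A call is refused whole if a number of a shift passes 0.0625 or a number of a turn 10.7, either way. A call with a gripper value outside its range is refused whole. The fingers move at their own pace and stop on an object; "squeeze" is the grip in N (left out, the last holds). Time passes only in rows, so rows that do not move let the fingers close. It gives the time, the measured TCP pose, the force, the opening and the grip force at its end, in the units of the state.
- arm.get_state(): the state, without advancing time (a new reading comes with each control period).
- arm.grab_frame(name): name is "scene" or "top" or "wrist"; returns (picture, depth): 400x640x3 uint8, blue, green, red; 400x640 float32, m along the optical axis (not along the pixel's ray), 0 where there is no reading.
- arm.camera_model(name): a dict with "mtx" (3x3 intrinsics, pixels), "k1" (the pictures are not rectified: a ray, as slopes to the right and down, at radius r is drawn at 1 + k1 r^2 times it, then the intrinsics apply), "camera_from_world" (4x4, takes a point from world to camera coordinates); the wrist camera has in their place "mount" (4x4, takes a point from camera to tool coordinates, whose origin is the TCP and whose axes are the flange's). Camera axes: x right, y down, z forward; pixel columns grow to the right and rows downward; lengths in m; the calibration is good to about 2 mm. A picture is of the moment at which its call begins: read the wrist's pose just before it. camera_model takes no time and is no camera call.
- arm.job_done(): hands the job in; it is judged then, once.
The state is a dict: "t": time; "q": joint angles; "qd": joint speeds; "joint_efforts": joint torques, N m; "eef_pos": TCP position; "ee_rot": TCP orientation; "force": force on the tool from outside, world axes, zero at the start; "moment": the same for the moment, N m; "width": finger opening in m; "gripper_force": force on a finger pad.
Only numpy, scipy, OpenCV 4.12 (cv2) and the standard library are available. Lean on these libraries where they do the work, as an engineer would, in place of code of your own. Each camera call takes 0.05 s, during which the arm holds its last target. There are 200 camera calls.

TASK

Set the white plaster jaw model flat on the blue cam clamp, the right way round so that it does not rock, and let go of it with the lever still open. Then turn the red cam lever just far enough that the rubber jaw takes up the gap and holds the model firmly against the stop; do not overrun, or the plaster will chip. Leave the lever there and everything else on the bench where it is.

Things in the scene. Friction and masses are not known exactly. Their poses are not given: they have to be found in the camera images.
- model_mid (a point): Centre of the loose white plaster jaw model (0.2-0.3 kg), 24 mm above its underside. Base 34 mm high, 52 mm wide along its own x (flat parallel sides over the middle 46 mm of its length: grip here), 74 mm long along its y, corners trimmed. An arch of teeth on top reaches 44 mm up, front teeth at the -y end. It starts upright on the bench at some yaw.
- model_heel (a point): Middle of the white model's heel face, its +y end, 37 mm from model_mid, 21 mm above the underside. Under the heel the underside is cut away, 8 mm high over the last 22 mm of the length.
- model_yellow: A yellow stone jaw model of the same shape, standing near the white one; a bystander. The two may change places. Origin: centre of its underside.
- clamp: The blue cam clamp, fixed to the bench, at another place and yaw each time. Origin on the bench under the middle of the seat, z up. Along its y: stop at +y, seat in the middle, jaw and cam with red lever at -y. The model belongs with its own x, y axes parallel to the clamp's: heel to the stop, cut-away over the rib, front teeth towards the cam.
- seat_mid (a point): Middle of the flat seat, 18 mm above the bench, 90 mm wide along x; axes as the clamp's. The model's centre belongs over this point, which leaves 3 mm between heel and stop and 4 to 16 mm before the jaw.
- rib_mid (a point): Middle of the top of the key rib on the seat: 6 mm high, 52 mm long along x, from y = +28 to +40 mm of the clamp. The model's cut-away heel goes over it untouched; the other way round the model lies tilted on it and rocks.
- stop: Fixed blue stop block, 70 mm wide, 20 mm thick, 32 mm high above the seat. Origin: middle of the lower edge of its face, at y = +40 mm of the clamp, on the seat.
- cam_axis (a point): Point on the vertical axis of the lever, 110 mm from the clamp's origin along its -y, 84 mm above the bench. Turning the lever drives the rubber jaw (50 mm wide, 11 to 31 mm above the seat) to +y by 12 mm per rad: it slides the model to the stop, then squeezes it. The jaw's adjusting screw is at an unknown setting: total free gap 9 to 19 mm at angle 0.
- knob_mid (a point): Middle of the black upright round knob at the end of the red lever: 22 mm in diameter, from 60 to 108 mm above the bench, middle 84 mm up, 100 mm from cam_axis. The lever arm under it has its top 60 mm above the bench. Nothing of the clamp stands beside the knob.
- lever (a joint): Lever angle (rad), 0 open to 2.4, clockwise from above; starts at 0 to 0.15, stays where left. At angle a it points at -0.3 - a (ccw positive) from the clamp's x. Free turning takes about 6 to 8.5 N at the knob. The jaw bites somewhere from 0.75 to 1.6; then the push rises about 1.2 N per 10 N of squeeze (12 N per mm). Rise 2 to 4 N: firm, about 20 to 40 N. Over 90 N of squeeze chips plaster.
- bottle: Small bottle with a white cap, bystander, 38 mm across, 85 mm high.
- jar: Amber jar with a blue lid, bystander, 60 mm across, 60 mm high.
- spatula: Spatula lying down, bystander, 180 mm long.
- brush: Brush lying down, bystander, 170 mm long.
- bowl: Green mixing bowl, bystander, 110 mm across, 60 mm high.
- pen: Blue pen lying down, bystander, 140 mm long.
Mind the look-alikes: they are no part of the job. What is shaped like the part that bears model_mid but pink is not meant.

How it is judged:
On the way:
1. the white model stands flat on the clamp's seat, heel to the stop, let go, with the lever still open (below 0.6 rad) (x of model_mid in the frame of clamp between -0.012 and 0.012 m and y of model_mid in the frame of clamp between -0.012 and 0.007 m and z of model_mid in the frame of clamp below 0.0445 m and angle between model_mid's own z axis and vertical below 0.05 rad and contact force between the fingers and model below 0.3 N and value of joint lever below 0.6 rad), for 0.2 s.
At the end, for the whole second after the job is handed in: The white model lies flat on the clamp's seat (tilt below 0.05 rad, at seat height, within 12 mm of the middle), heel to the stop, pressed against the stop by the jaw with 10 to 60 N; lever and model at rest (x of model_mid in the frame of clamp between -0.012 and 0.012 m and y of model_mid in the frame of clamp between -0.012 and 0.007 m and z of model_mid in the frame of clamp below 0.0445 m and angle between model_mid's own z axis and vertical below 0.05 rad and contact force between stop and model between 10 and 60 N and linear speed of model below 0.01 m/s and velocity of joint lever between -0.05 and 0.05 rad/s); the robot touches nothing.
It fails at once if the model is squeezed against the stop with more than 90 N (lever overrun, plaster chips) (contact force between stop and model above 90 N).
It fails at once if the white model is dropped from well above the seat or the bench (height (world z) of model_mid above 0.085 m and contact force between model and anything else below 0.02 N).
It fails at once if the white model is tipped over (angle between model_mid's own z axis and vertical above 0.6 rad).
It fails at once if the yellow model or another bystander is shifted by more than 30 mm (distance of any of model_yellow, bottle, jar, spatula, brush, bowl, pen from where it was at the start of the episode above 0.03 m).
It also fails if it takes over 72 s, if anything falls off the work surface, if the arm or the gripper's body presses on something with over 40 N, if the wrist force passes 120 N, or if a joint passes its speed limit or range.

## Working session

There is one attempt and no reset: what is moved stays moved. The work goes in short steps, Python scripts to look and compute and a tool call to move; the robot and the scene stay as the last step left them, time stands still between calls to the robot, and variables do not carry over. Pictures are saved under pics/ and viewed, at most 10 in all, crops included, and the job is handed in when it is done.

Besides the shell and the picture viewer there is one more tool, called in YAML: its name, and indented under it one key for each argument. move_arm: Moves the arm, as the interface text tells. Its arguments: {"type":"object","properties":{"rows":{"type":"string"},"squeeze":{"type":"number"}},"required":["rows"]}

```bash
mkdir -p pics
cat > h.py <<'E'
import numpy as np, cv2
from station import arm
from scipy.spatial.transform import Rotation as R
def cloud(name):
    s=arm.get_state(); im,d=arm.grab_frame(name); c=arm.camera_model(name)
    K=np.array(c["mtx"]); h,w=d.shape
    u,v=np.meshgrid(np.arange(w),np.arange(h))
    p=cv2.undistortPoints(np.stack([u,v],-1).reshape(-1,1,2).astype(float),K,np.array([c["k1"],0,0,0,0.])).reshape(h,w,2)
    P=np.dstack([p*d[...,None],d])
    if name=="wrist":
        M=np.array(c["mount"]); P=P@M[:3,:3].T+M[:3,3]
        T=np.eye(4); T[:3,:3]=R.from_euler('xyz',s["ee_rot"]).as_matrix() if np.size(s["ee_rot"])==3 else np.array(s["ee_rot"]); T[:3,3]=s["eef_pos"]
        P=P@T[:3,:3].T+T[:3,3]
    else:
        T=np.linalg.inv(np.array(c["camera_from_world"])); P=P@T[:3,:3].T+T[:3,3]
    P[d<=0]=np.nan
    return im,P
E
python3 - <<'E'
from h import *
print(arm.get_state())
a,P=cloud("top"); b,Q=cloud("scene")
np.savez('f.npz',a=a,P=P,b=b,Q=Q)
cv2.imwrite('pics/top.png',a); cv2.imwrite('pics/scene.png',b)
E
```

```text
{'t': 0.0, 'q': array([-9.23883822e-01,  3.59379742e-01,  1.10599253e-02, -3.77071949e-04,
       -1.22405766e+00, -2.88137267e-01]), 'qd': array([ 0.0002812 ,  0.00024673,  0.00126833, -0.00135066, -0.00214006,
        0.00242034]), 'joint_efforts': array([ 1.86380654e-03, -5.82712054e+01,  2.93066454e+01,  6.99733034e+00,
        7.14212714e-03, -2.26420320e-04]), 'eef_pos': array([ 0.23685823, -0.63157997,  0.23362289]), 'ee_rot': array([ 3.13997595e+00, -1.09499866e-04, -2.78294575e+00]), 'force': array([ 0.08347829, -0.4779653 , -0.26775688]), 'moment': array([ 0.00701526, -0.03771168,  0.0583669 ]), 'gripper_force': 0.0, 'width': 0.08782296760285438}
```

View pics/top.png

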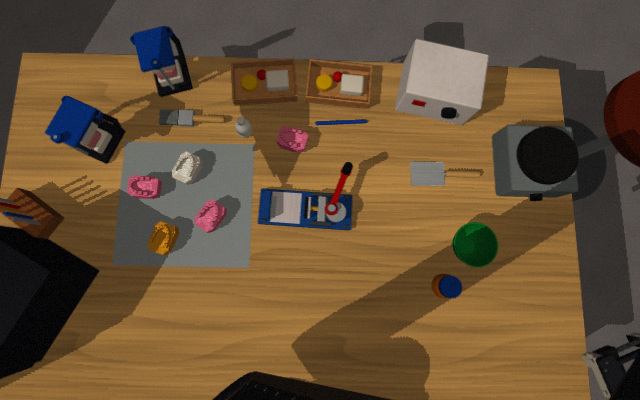

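View pics/scene.png

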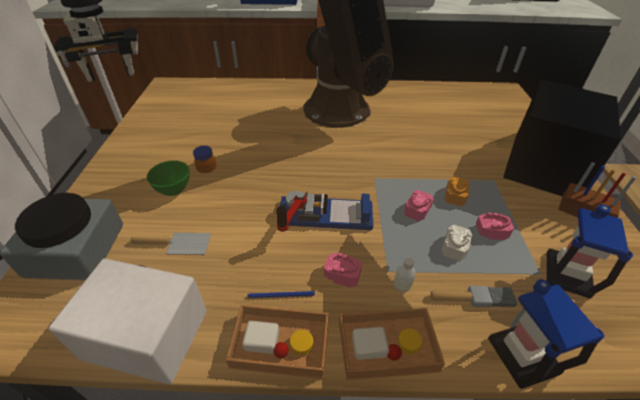

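The white model is at top (186,167). The yellow look-alike is at (162,238), and pink ones are at (144,187), (210,215) and (292,139). Only the white one fits. The clamp is at (305,208) with its stop on the left, and the knob is at (347,168).

Run:
```python
from h import *
f=np.load('f.npz'); a,P,b,Q=f['a'],f['P'],f['b'],f['Q']
for n,(u,v) in dict(white=(186,167),yellow=(162,238),pink=(210,215),p2=(144,187),bottle=(243,127),seat=(286,207),stop=(264,207),knob=(347,168),cam=(336,211),bench=(290,180)).items(): print(n,P[v,u].round(3))
# white model: points above bench near
hsv=cv2.cvtColor(a,cv2.COLOR_BGR2HSV)
c=P[167,186]
m=(np.linalg.norm(P[...,:2]-c[:2],axis=-1)<.06)&(P[...,2]>.015)
X=P[m]; print('white',m.sum(),X.min(0).round(3),X.max(0).round(3), cv2.minAreaRect((X[:,:2]*1000).astype(np.float32)))
bl=(hsv[...,0]>100)&(hsv[...,0]<130)&(hsv[...,1]>120)
m=np.zeros_like(bl); m[180:240,250:362]=bl[180:240,250:362]
m&=P[...,2]>.008
X=P[m]; print('clamp',m.sum(),cv2.minAreaRect((X[:,:2]*1000).astype(np.float32)), X[:,2].max())
print(cv2.boxPoints(cv2.minAreaRect((X[:,:2]*1000).astype(np.float32))).round(0))
cv2.imwrite('pics/crop.png',np.hstack([cv2.resize(a[145:195,160:220],(400,333)),cv2.resize(a[155:240,250:360],(400,333))]))
```

```text
white [0.626 0.265 0.035]
yellow [0.448 0.311 0.034]
pink [0.507 0.198 0.034]
p2 [0.574 0.367 0.031]
bottle [0.726 0.123 0.062]
seat [0.533 0.012 0.019]
stop [0.527 0.064 0.049]
knob [ 0.616 -0.132  0.108]
cam [ 0.521 -0.111  0.054]
bench [0.606 0.004 0.002]
white 654 [0.586 0.232 0.015] [0.668 0.3   0.048] ((627.0939331054688, 266.07958984375), (54.057796478271484, 74.48795318603516), 67.68920135498047)
clamp 1266 ((529.925048828125, -36.35166931152344), (231.94175720214844, 89.45457458496094), 87.07323455810547) 0.055010820904125124
[[ 479. -150.]
 [ 569. -154.]
 [ 581.   77.]
 [ 491.   82.]]
```

View pics/crop.png

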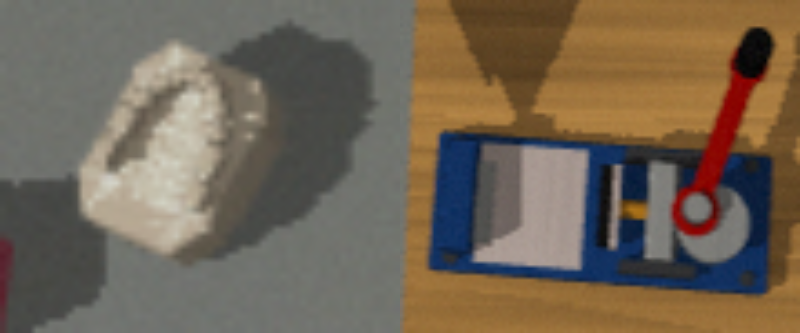

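The crops confirm it. The white model's arch apex points up in the picture and its heel points down-left. The clamp's stop is on the left, with the lever at upper right and the knob at its end. Next I'll write a row planner and view the clamp and model from closer up.

```bash
cat >> h.py <<'E'
def plan(pos,yaw,n,w,cur=None):
    "rows from current (measured) pose to pos / yaw (deg), tool down"
    s=arm.get_state()
    p,r=(s["eef_pos"],R.from_euler('xyz',s["ee_rot"])) if cur is None else (np.array(cur[:3]),R.from_euler('xyz',[np.pi,0,np.radians(cur[3])]))
    g=R.from_euler('xyz',[np.pi,0,np.radians(yaw)])
    rv=(r.inv()*g).as_rotvec(degrees=True)/n; dp=(np.array(pos)-p)/n; out=[]
    for i in range(n):
        l=r.inv().apply(dp); out.append(' '.join(f'{x:.1f}' for x in rv)+' '+' '.join(f'{x:.4f}' for x in l)+f' {w}')
        r=r*R.from_rotvec(rv,degrees=True)
    print('; '.join(out))
E
python3 - <<'E'
from h import *
print(np.array(arm.camera_model("wrist")["mount"]).round(3), arm.camera_model("wrist")["mtx"])
plan([.56,-.07,.33],-93,16,.0876)
E
```

```text
[[ 0.001 -0.966 -0.259  0.07 ]
 [ 1.     0.001  0.     0.001]
 [ 0.    -0.259  0.966 -0.15 ]
 [ 0.     0.     0.     1.   ]] [[296.21645852   0.         315.5005632 ]
 [  0.         296.21645852 193.40952475]
 [  0.           0.           1.        ]]
0.0 0.0 -4.2 -0.0312 0.0258 -0.0060 0.0876; 0.0 0.0 -4.2 -0.0330 0.0235 -0.0060 0.0876; 0.0 0.0 -4.2 -0.0346 0.0210 -0.0060 0.0876; 0.0 0.0 -4.2 -0.0361 0.0184 -0.0060 0.0876; 0.0 0.0 -4.2 -0.0373 0.0158 -0.0060 0.0876; 0.0 0.0 -4.2 -0.0383 0.0130 -0.0060 0.0876; 0.0 0.0 -4.2 -0.0392 0.0102 -0.0060 0.0876; 0.0 0.0 -4.2 -0.0398 0.0074 -0.0060 0.0876; 0.0 0.0 -4.2 -0.0403 0.0045 -0.0060 0.0876; 0.0 0.0 -4.2 -0.0405 0.0015 -0.0060 0.0876; 0.0 0.0 -4.2 -0.0405 -0.0014 -0.0060 0.0876; 0.0 0.0 -4.2 -0.0403 -0.0043 -0.0060 0.0876; 0.0 0.0 -4.2 -0.0398 -0.0072 -0.0060 0.0876; 0.0 0.0 -4.2 -0.0392 -0.0101 -0.0060 0.0876; 0.0 0.0 -4.2 -0.0384 -0.0129 -0.0060 0.0876; 0.0 0.0 -4.2 -0.0373 -0.0157 -0.0060 0.0876
```

move_arm:
  rows: "0 0 -4.2 -0.031 0.026 -0.005 0.0876; 0 0 -4.2 -0.033 0.0235 -0.005 0.0876; 0 0 -4.2 -0.0345 0.021 -0.005 0.0876; 0 0 -4.2 -0.036 0.0185 -0.005 0.0876; 0 0 -4.2 -0.037 0.016 -0.005 0.0876; 0 0 -4.2 -0.038 0.013 -0.005 0.0876; 0 0 -4.2 -0.039 0.010 -0.005 0.0876; 0 0 -4.2 -0.040 0.0075 -0.005 0.0876"

```text
t: 1.1
eef_pos: [0.3969, -0.3496, 0.2744]
ee_rot: [3.141, 0.0, -2.194]
force: [0.2, 0.2, 0.3]
width: 0.0876
gripper_force: 0.0
```

move_arm:
  rows: "0 0 -4.2 -0.040 0.0045 -0.001 0.0876; 0 0 -4.2 -0.0405 0.0015 -0.001 0.0876; 0 0 -4.2 -0.0405 -0.0015 0 0.0876; 0 0 -4.2 -0.040 -0.0045 0 0.0876; 0 0 -4.2 -0.040 -0.007 0 0.0876; 0 0 -4.2 -0.039 -0.010 0 0.0876; 0 0 -4.2 -0.038 -0.013 0 0.0876; 0 0 -4.2 -0.037 -0.0155 0 0.0876"

```text
t: 2.1
eef_pos: [0.5552, -0.0684, 0.2763]
ee_rot: [3.141, -0.0, -1.607]
force: [0.7, 0.2, 0.3]
width: 0.0874
gripper_force: 0.0
```

move_arm:
  rows: "0 0 0 0 0 0 0.0876; 0 0 0 0 0 0 0.0876"

```text
t: 2.35
eef_pos: [0.5546, -0.0697, 0.2761]
ee_rot: [3.141, -0.0, -1.61]
force: [-0.6, -0.7, -0.8]
width: 0.0873
gripper_force: 0.0
```

Run:
```python
from h import *
s=arm.get_state(); print(s['t'],s['eef_pos'].round(3),s['ee_rot'].round(3),s['q'].round(2),s['force'].round(2))
a,P=cloud("wrist"); np.savez('w1.npz',a=a,P=P); cv2.imwrite('pics/w1.png',a)
```

```text
2.35 [ 0.555 -0.07   0.276] [ 3.141 -0.    -1.61 ] [ 0.23  0.14 -0.18 -0.   -1.25 -0.26] [-0.58 -0.68 -0.77]
```

View pics/w1.png

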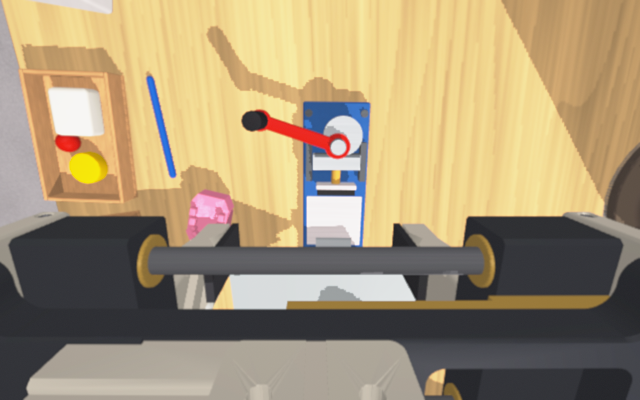

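The wrist view shows the clamp from behind the gripper. The lever hub is at (338,147), the knob at (255,121), the seat at (333,215), and the stop is hidden by the gripper bar.

Run:
```python
from h import *
f=np.load('w1.npz'); a,P=f['a'],f['P']; hsv=cv2.cvtColor(a,cv2.COLOR_BGR2HSV)
def rect(X): return cv2.minAreaRect((X[:,:2]*1000).astype(np.float32))
z=P[...,2]
roi=np.zeros(z.shape,bool); roi[90:245,230:380]=1
m=roi&(z>.09)&(z<.12)&(P[...,0]>.59); X=P[m]; print('knob',m.sum(),cv2.minEnclosingCircle((X[:,:2]*1000).astype(np.float32)),X[:,2].max(),np.median(X[:,2]))
red=((hsv[...,0]<8)|(hsv[...,0]>172))&(hsv[...,1]>150)
m=roi&red; X=P[m]; vx=cv2.fitLine((X[:,:2]).astype(np.float32),cv2.DIST_HUBER,0,.01,.01).ravel(); print('lever line',vx,np.degrees(np.arctan2(vx[1],vx[0])),np.median(X[:,2]))
v,u=np.where(m&(np.hypot(np.indices(z.shape)[1]-338,np.indices(z.shape)[0]-147)<16)); print('hub px',u.min(),u.max(),v.min(),v.max())
for q in [(338,147),(338,138),(338,156),(333,215),(335,186),(335,190),(335,163)]: print(q,P[q[1],q[0]].round(4))
bl=roi&(hsv[...,0]>100)&(hsv[...,0]<130)&(hsv[...,1]>120)&(z<.03)&(z>.005); X=P[bl]; r=rect(X);print('base',r,cv2.boxPoints(r).round(1),np.median(X[:,2]))
# edges of base: per-row min/max x
for side in (0,1):
    pts=[]
    for y in np.arange(-.145,-.0,.005):
        k=(abs(X[:,1]-y)<.003)
        if k.sum()>3: pts.append(X[k][X[k][:,0].argmax() if side else X[k][:,0].argmin(),:2])
    l=cv2.fitLine(np.array(pts,np.float32),cv2.DIST_HUBER,0,.01,.01).ravel(); print('edge',l,np.degrees(np.arctan2(l[1],l[0])))
f=np.load('f.npz')
for n,(A,B) in dict(top=('a','P'),scene=('b','Q')).items():
    a,P=f[A],f[B]; h=cv2.cvtColor(a,cv2.COLOR_BGR2HSV)
    m=(h[...,0]>100)&(h[...,0]<130)&(h[...,1]>100)&(P[...,2]>.043)&(P[...,2]<.06)&(abs(P[...,1]-.06)<.04)&(abs(P[...,0]-.53)<.07)
    X=P[m]; print(n,'stop',m.sum(),rect(X),X[:,:2].mean(0),np.median(X[:,2]))
    m=(P[...,2]>.095)&(P[...,2]<.115)&(abs(P[...,1]+.13)<.03)&(abs(P[...,0]-.61)<.04); X=P[m]; print('knob',rect(X))
```

```text
knob 386 ((619.1292114257812, -133.80311584472656), 10.957759857177734) 0.11029527964760738 0.10764011479952083
lever line [0. 0. 0. 0.] 0.0 nan
hub px 323 349 134 157
(338, 147) [ 0.5256 -0.0989  0.0663]
(338, 138) [ 0.5245 -0.1086  0.0531]
(338, 156) [ 0.525  -0.0863  0.0542]
(333, 215) [0.5314 0.004  0.0189]
(335, 186) [ 0.5293 -0.0467  0.0501]
(335, 190) [ 0.5294 -0.0411  0.049 ]
(335, 163) [ 0.5282 -0.0756  0.0419]
base ((527.7942504882812, -50.71400451660156), (203.58750915527344, 86.40554809570312), 87.17041778564453) [[ 479.6 -150.3]
 [ 565.9 -154.5]
 [ 576.    48.8]
 [ 489.7   53.1]] 0.017811945501778337
edge [ 0.0533345   0.9985767   0.48456785 -0.06274902] 86.9427
edge [ 0.04821131  0.9988372   0.5695573  -0.07842957] 87.23662
top stop 239 ((534.8357543945312, 59.73509979248047), (20.30057716369629, 69.89500427246094), 86.9338150024414) [0.5342771  0.05964007] 0.050000369463959915
knob ((619.8907470703125, -134.2790985107422), (20.811140060424805, 19.034862518310547), 1.3299633264541626)
scene stop 148 ((536.5195922851562, 59.18412780761719), (19.337522506713867, 68.1975326538086), 87.1140365600586) [0.53908724 0.05832294] 0.05025497338699125
knob ((621.0830688476562, -136.96331787109375), (21.719409942626953, 19.743667602539062), 39.367462158203125)
```

Run:
```python
from h import *
plan([.535,.304,.26],-22.3,10,.0876)
f=np.load('f.npz')
for A,B in ('aP','bQ'):
    P=f[B]
    m=(np.linalg.norm(P[...,:2]-[.627,.266],axis=-1)<.055)&(P[...,2]>.012); X=P[m]; print(m.sum(),cv2.minAreaRect((X[:,:2]*1000).astype(np.float32)))
```

```text
0.0 0.0 -7.0 -0.0373 0.0034 0.0016 0.0876; 0.0 0.0 -7.0 -0.0374 -0.0011 0.0016 0.0876; 0.0 0.0 -7.0 -0.0370 -0.0057 0.0016 0.0876; 0.0 0.0 -7.0 -0.0361 -0.0102 0.0016 0.0876; 0.0 0.0 -7.0 -0.0345 -0.0145 0.0016 0.0876; 0.0 0.0 -7.0 -0.0325 -0.0186 0.0016 0.0876; 0.0 0.0 -7.0 -0.0300 -0.0224 0.0016 0.0876; 0.0 0.0 -7.0 -0.0271 -0.0259 0.0016 0.0876; 0.0 0.0 -7.0 -0.0237 -0.0290 0.0016 0.0876; 0.0 0.0 -7.0 -0.0200 -0.0317 0.0016 0.0876
670 ((627.0825805664062, 265.916015625), (54.06010437011719, 74.63174438476562), 67.2762451171875)
731 ((626.2637939453125, 264.9957275390625), (56.10478210449219, 77.9325942993164), 66.4639663696289)
```

move_arm:
  rows: "0 0 -7 -0.0375 0.0035 0.0015 0.0876; 0 0 -7 -0.0375 -0.001 0.0015 0.0876; 0 0 -7 -0.037 -0.0055 0.0015 0.0876; 0 0 -7 -0.036 -0.010 0.0015 0.0876; 0 0 -7 -0.0345 -0.0145 0.0015 0.0876; 0 0 -7 -0.0325 -0.0185 0.0015 0.0876; 0 0 -7 -0.030 -0.0225 0.0015 0.0876; 0 0 -7 -0.027 -0.026 0.0015 0.0876"

```text
t: 3.4
eef_pos: [0.5387, 0.2297, 0.2648]
ee_rot: [-3.141, -0.0, -0.63]
force: [-0.1, 0.7, 0.0]
width: 0.0877
gripper_force: 0.0
```

move_arm:
  rows: "0 0 -7 -0.0235 -0.029 0.0015 0.0876; 0 0 -7 -0.020 -0.0315 0.0015 0.0876; 0 0 0 0 0 0 0.0876; 0 0 0 0 0 0 0.0876"

```text
t: 3.9
eef_pos: [0.535, 0.3032, 0.2615]
ee_rot: [3.141, 0.0, -0.39]
force: [1.0, -0.4, 0.2]
width: 0.0878
gripper_force: 0.0
```

Run:
```python
from h import *
s=arm.get_state(); print(s['t'],s['eef_pos'].round(4),np.degrees(s['ee_rot']).round(2),s['q'].round(2))
a,P=cloud("wrist"); np.savez('w2.npz',a=a,P=P); cv2.imwrite('pics/w2.png',a)
m=(np.linalg.norm(P[...,:2]-[.627,.266],axis=-1)<.055)&(P[...,2]>.008)&(P[...,2]<.055); X=P[m]; r=cv2.minAreaRect((X[:,:2]*1000).astype(np.float32)); print(m.sum(),r,X[:,2].max())
m&=P[...,2]>.028;m&=P[...,2]<.037;X=P[m]; print(m.sum(),cv2.minAreaRect((X[:,:2]*1000).astype(np.float32)))
```

```text
3.9 [0.535  0.3032 0.2615] [ 1.7998e+02  1.0000e-02 -2.2340e+01] [ 0.83  0.25 -0.09  0.   -1.24  0.35]
2646 ((626.0477905273438, 267.8632507324219), (55.15107345581055, 73.96737670898438), 65.34588623046875) 0.04658341479998035
2082 ((626.1213989257812, 267.97882080078125), (54.600772857666016, 74.0331802368164), 65.72959899902344)
```

View pics/w2.png

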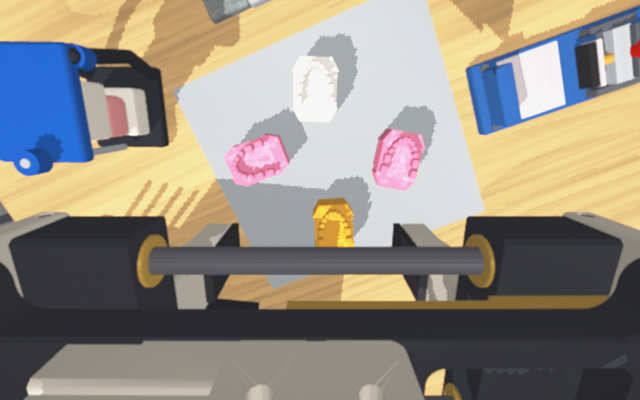

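The close view shows white at (316,90) with its arch apex away from the tool and its flat heel edge at row 122, so the heel is toward the tool's -x. I'll grasp at (0.6265, 0.267) with yaw -23.5°.

Run:
```python
from h import *
plan([.6265,.267,.12],-23.5,4,.0876)
```

```text
0.0 0.0 0.3 0.0246 -0.0004 0.0354 0.0876; 0.0 0.0 0.3 0.0246 -0.0005 0.0354 0.0876; 0.0 0.0 0.3 0.0246 -0.0006 0.0354 0.0876; 0.0 0.0 0.3 0.0246 -0.0007 0.0354 0.0876
```

move_arm:
  rows: "0 0 0.3 0.0246 -0.0005 0.0354 0.0876; 0 0 0.3 0.0246 -0.0005 0.0354 0.0876; 0 0 0.3 0.0246 -0.0005 0.0354 0.0876; 0 0 0.3 0.0246 -0.0007 0.0354 0.0876; 0 0 0 0 0 0.03 0.0876; 0 0 0 0 0 0.03 0.0876; 0 0 0 0 0 0.025 0.0876; 0 0 0 0 0 0.010 0.0876"

```text
t: 4.95
eef_pos: [0.6262, 0.2665, 0.0237]
ee_rot: [3.14, 0.001, -0.411]
force: [-0.2, 0.2, 0.1]
width: 0.0875
gripper_force: 0.0
```

move_arm:
  rows: "0 0 0 0 0 0.010 0.0876; 0 0 0 0 0 0 0.07; 0 0 0 0 0 0 0.05; 0 0 0 0 0 0 0.04; 0 0 0 0 0 0 0.04; 0 0 0 0 0 0 0.04; 0 0 0 0 0 0 0.04; 0 0 0 0 0 0 0.04"
  squeeze: 15

```text
t: 5.95
eef_pos: [0.6265, 0.2681, 0.0154]
ee_rot: [3.141, -0.0, -0.409]
force: [-2.3, -0.8, 5.7]
width: 0.0521
gripper_force: 15.0
```

move_arm:
  rows: "0 0 0 0 0 -0.010 0.04; 0 0 0 0 0 -0.020 0.04; 0 0 0 0 0 -0.030 0.04; 0 0 0 0 0 -0.020 0.04; 0 0 0 0 0 0 0.04"
  squeeze: 18

```text
t: 6.58
eef_pos: [0.6275, 0.2691, 0.0969]
ee_rot: [-3.138, -0.002, -0.409]
force: [0.3, 0.5, -2.0]
width: 0.0521
gripper_force: 18.0
```

Run:
```python
from h import *
s=arm.get_state();print(s['force'],s['width'],s['moment'])
plan([.532,.009,.096],-93,12,.04)
```

```text
[ 0.34024322  0.47431073 -2.04898954] 0.05206829460574545 [ 0.00653213  0.09288385 -0.01233397]
-0.0 0.0 5.8 0.0013 0.0231 -0.0000 0.04; -0.0 0.0 5.8 0.0036 0.0228 0.0000 0.04; -0.0 0.0 5.8 0.0059 0.0223 0.0000 0.04; -0.0 0.0 5.8 0.0081 0.0216 0.0000 0.04; -0.0 0.0 5.8 0.0103 0.0207 0.0000 0.04; -0.0 0.0 5.8 0.0123 0.0195 0.0000 0.04; -0.0 0.0 5.8 0.0142 0.0182 0.0000 0.04; -0.0 0.0 5.8 0.0160 0.0167 0.0000 0.04; -0.0 0.0 5.8 0.0176 0.0150 0.0001 0.04; -0.0 0.0 5.8 0.0190 0.0131 0.0001 0.04; -0.0 0.0 5.8 0.0202 0.0111 0.0001 0.04; -0.0 0.0 5.8 0.0213 0.0090 0.0001 0.04
```

move_arm:
  rows: "0 0 5.8 0.0013 0.023 0 0.04; 0 0 5.8 0.0036 0.0228 0 0.04; 0 0 5.8 0.006 0.0223 0 0.04; 0 0 5.8 0.008 0.0216 0 0.04; 0 0 5.8 0.0103 0.0207 0 0.04; 0 0 5.8 0.0123 0.0195 0 0.04; 0 0 5.8 0.0142 0.0182 0 0.04; 0 0 5.8 0.016 0.0167 0 0.04"

```text
t: 7.58
eef_pos: [0.5617, 0.0941, 0.0937]
ee_rot: [3.14, 0.0, -1.223]
force: [0.2, -0.6, -3.4]
width: 0.052
gripper_force: 18.0
```

move_arm:
  rows: "0 0 5.8 0.0176 0.015 0 0.04; 0 0 5.8 0.019 0.0131 0 0.04; 0 0 5.8 0.0202 0.0111 0 0.04; 0 0 5.8 0.0213 0.009 0 0.04; 0 0 0 0 0 0 0.04; 0 0 0 0 0 0 0.04"

```text
t: 8.32
eef_pos: [0.5308, 0.0084, 0.0945]
ee_rot: [3.141, -0.0, -1.623]
force: [0.4, 0.5, -3.1]
width: 0.052
gripper_force: 18.0
```

Run:
```python
from h import *
s=arm.get_state();print(s['force'],s['width'],np.degrees(s['ee_rot']))
plan([.532,.009,.040],-93,3,.04)
b,Q=cloud('scene'); a,P=cloud('top'); cv2.imwrite('pics/s2.png',np.hstack([cv2.resize(b[150:260,260:400],(400,314)),cv2.resize(a[150:240,240:360],(400,314))]))
```

```text
[ 0.35738939  0.45900382 -3.11180321] 0.05196384407482854 [ 1.79979025e+02 -7.29144066e-04 -9.29968703e+01]
0.0 -0.0 0.0 -0.0002 -0.0004 0.0182 0.04; 0.0 -0.0 0.0 -0.0002 -0.0004 0.0182 0.04; 0.0 -0.0 0.0 -0.0002 -0.0004 0.0182 0.04
```

View pics/s2.png

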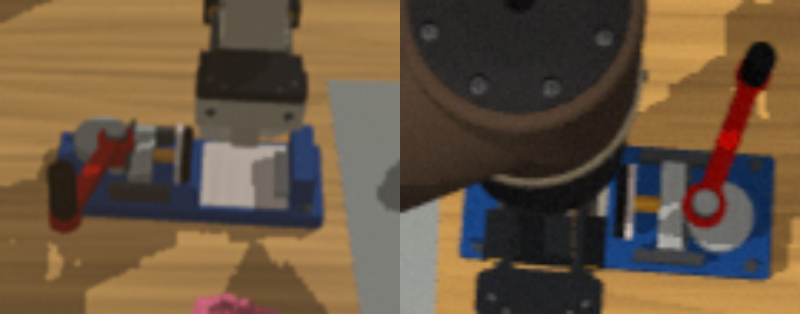

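The scene crop shows the gripper holding the model over the seat, centred between the stop and the jaw. The lever is still open. Next I lower.

move_arm:
  rows: "0 0 0 -0.0003 -0.001 0.018 0.04; 0 0 0 0 0 0.018 0.04; 0 0 0 0 0 0.014 0.04; 0 0 0 0 0 0.004 0.04; 0 0 0 0 0 0.002 0.04; 0 0 0 0 0 0 0.04; 0 0 0 0 0 0 0.04"

```text
t: 9.3
eef_pos: [0.5321, 0.0087, 0.0395]
ee_rot: [-3.141, 0.0, -1.624]
force: [0.0, 0.3, -1.9]
width: 0.0524
gripper_force: 18.0
```

move_arm:
  rows: "0 0 0 0 0 0.002 0.04; 0 0 0 0 0 0.002 0.04; 0 0 0 0 0 0.001 0.04; 0 0 0 0 0 0 0.04; 0 0 0 0 0 0 0.04"

```text
t: 9.93
eef_pos: [0.5319, 0.0086, 0.034]
ee_rot: [-3.142, 0.0, -1.624]
force: [0.0, 0.8, -2.0]
width: 0.052
gripper_force: 18.0
```

move_arm:
  rows: "0 0 0 0 0 0.0005 0.04; 0 0 0 0 0 0.0005 0.04; 0 0 0 0 0 0 0.04; 0 0 0 0 0 0 0.04"

```text
t: 10.42
eef_pos: [0.5319, 0.0086, 0.0334]
ee_rot: [-3.141, 0.0, -1.624]
force: [-3.1, 1.0, 5.6]
width: 0.0519
gripper_force: 18.0
```

move_arm:
  rows: "0 0 0 0 0 0 0.06; 0 0 0 0 0 0 0.075; 0 0 0 0 0 0 0.0876; 0 0 0 0 0 0 0.0876; 0 0 0 0 0 -0.03 0.0876; 0 0 0 0 0 -0.04 0.0876; 0 0 0 0 0 -0.05 0.0876; 0 0 0 0 0 -0.04 0.0876"

```text
t: 11.42
eef_pos: [0.532, 0.0086, 0.1951]
ee_rot: [-3.14, 0.0, -1.624]
force: [1.0, 0.1, -0.8]
width: 0.0879
gripper_force: 0.0
```

Run:
```python
from h import *
s=arm.get_state();print(s['force'],s['width'])
plan([.6193,-.1345,.16],-20,8,.05)
```

```text
[ 0.9601521   0.07763833 -0.8161689 ] 0.08791356683960527
-0.0 -0.0 -9.1 0.0173 -0.0118 0.0044 0.05; -0.0 -0.0 -9.1 0.0189 -0.0089 0.0044 0.05; -0.0 -0.0 -9.1 0.0201 -0.0058 0.0044 0.05; -0.0 -0.0 -9.1 0.0208 -0.0026 0.0044 0.05; -0.0 -0.0 -9.1 0.0209 0.0008 0.0044 0.05; -0.0 -0.0 -9.1 0.0205 0.0041 0.0044 0.05; -0.0 -0.0 -9.1 0.0196 0.0073 0.0044 0.05; -0.0 -0.0 -9.1 0.0182 0.0103 0.0044 0.05
```

move_arm:
  rows: "0 0 -9.1 0.0173 -0.0118 0.0044 0.05; 0 0 -9.1 0.019 -0.009 0.0044 0.05; 0 0 -9.1 0.020 -0.0058 0.0044 0.05; 0 0 -9.1 0.0208 -0.0026 0.0044 0.05; 0 0 -9.1 0.021 0.0008 0.0044 0.05; 0 0 -9.1 0.0205 0.004 0.0044 0.05; 0 0 -9.1 0.0196 0.0073 0.0044 0.05; 0 0 -9.1 0.0182 0.0103 0.0044 0.05"

```text
t: 12.42
eef_pos: [0.619, -0.1352, 0.1574]
ee_rot: [3.142, 0.0, -0.348]
force: [-0.1, -0.8, 0.6]
width: 0.0502
gripper_force: 0.0
```

move_arm:
  rows: "0 0 0 0 0 0 0.05; 0 0 0 0 0 0 0.05; 0 0 0 0 0 0 0.05"

```text
t: 12.8
eef_pos: [0.6186, -0.134, 0.1581]
ee_rot: [-3.141, -0.0, -0.354]
force: [0.7, -0.0, 0.5]
width: 0.05
gripper_force: 0.0
```

Run:
```python
from h import *
s=arm.get_state();print(s['eef_pos'],np.degrees(s['ee_rot']),s['force'],s['width'],s['q'].round(2))
plan([.6193,-.1345,.075],-20,3,.05)
b,Q=cloud('scene'); a,P=cloud('top'); cv2.imwrite('pics/s3.png',np.hstack([cv2.resize(b[150:260,260:400],(400,314)),cv2.resize(a[150:240,240:360],(400,314))]))
o=np.array([.5325,.0098]); A=np.radians(-3); M=np.array([[np.cos(A),np.sin(A)],[-np.sin(A),np.cos(A)]])
for n,a,P in(('top',a,P),('scene',b,Q)):
    L=(P[...,:2]-o)@M.T; h=cv2.cvtColor(a,cv2.COLOR_BGR2HSV)
    m=(abs(L[...,0])<.04)&(L[...,1]<.0385)&(L[...,1]>-.042)&(P[...,2]>.045)&(P[...,2]<.075)&(h[...,1]<90)
    X=L[m]; print(n,m.sum(),X.min(0),X.max(0),cv2.minAreaRect((X*1000).astype(np.float32)))
    m&=P[...,2]<.055; X=P[m];print(len(X),np.linalg.lstsq(np.c_[X[:,:2]-o,np.ones(len(X))],X[:,2],rcond=None)[0])
```

```text
[ 0.61858984 -0.13404614  0.15805356] [-1.79988878e+02 -1.58151746e-02 -2.02974937e+01] [ 0.65869448 -0.03189603  0.46191919] 0.05002765165761731 [ 0.09  0.35 -0.19 -0.   -1.04  1.12]
-0.0 -0.0 -0.1 0.0003 0.0001 0.0277 0.05; -0.0 -0.0 -0.1 0.0003 0.0001 0.0277 0.05; -0.0 -0.0 -0.1 0.0003 0.0001 0.0277 0.05
top 392 [-0.02734235 -0.03886508] [0.02712776 0.0228369 ] ((-0.17107772827148438, -8.050575256347656), (54.46675491333008, 61.55467987060547), 0.23591727018356323)
286 [-0.00650493 -0.00945784  0.05194244]
scene 516 [-0.02743213 -0.03990733] [0.02764945 0.03314513] ((0.053569793701171875, -3.4097938537597656), (55.08030700683594, 73.01164245605469), 0.15159064531326294)
368 [-0.04873362  0.00188826  0.05217846]
```

View pics/s3.png

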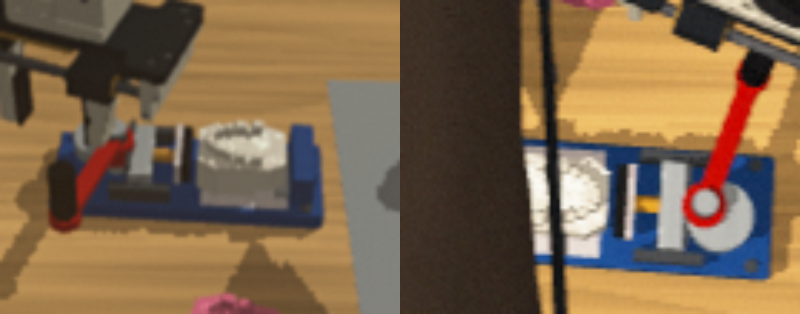

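The model sits flat and aligned, about 2–3 mm off centre toward the jaw, with its top at z = 52 mm as expected. Now the knob.

move_arm:
  rows: "0 0 0 0.0003 0 0.028 0.05; 0 0 0 0.0003 0 0.028 0.05; 0 0 0 0 0 0.018 0.05; 0 0 0 0 0 0.008 0.05; 0 0 0 0 0 0 0.03; 0 0 0 0 0 0 0.015; 0 0 0 0 0 0 0.015; 0 0 0 0 0 0 0.015"
  squeeze: 20

```text
t: 13.9
eef_pos: [0.6197, -0.1349, 0.0765]
ee_rot: [-3.141, -0.001, -0.353]
force: [-0.3, -1.0, 1.9]
width: 0.0215
gripper_force: 20.0
```

move_arm:
  rows: "0 0 0 0 0 0 0.015; 0 0 0 0 0 0 0.015; 0 0 0 0 0 0 0.015"

```text
t: 14.28
eef_pos: [0.6197, -0.1349, 0.0765]
ee_rot: [-3.141, -0.001, -0.353]
force: [-0.6, 0.4, 6.1]
width: 0.0213
gripper_force: 20.0
```

move_arm:
  rows: "0 0 4 -0.0002 0.007 0 0.015; 0 0 4 -0.0002 0.007 0 0.015; 0 0 4 -0.0003 0.007 0 0.015; 0 0 4 -0.0002 0.007 0 0.015; 0 0 4 -0.0003 0.007 0 0.015"

```text
t: 14.9
eef_pos: [0.6029, -0.1639, 0.0765]
ee_rot: [-3.139, -0.001, -0.703]
force: [0.1, 7.1, 5.2]
width: 0.0217
gripper_force: 20.0
```

```bash
cat >> h.py <<'E'
def rep():
    s=arm.get_state(); c=np.array([.5265,-.1002]); r=s['eef_pos'][:2]-c; th=np.arctan2(r[1],r[0]); e=r/np.hypot(*r); t=np.array([e[1],-e[0]])
    print(f"t {s['t']:.2f} R {np.hypot(*r):.4f} lever {-th-.3-np.radians(3):.3f} yaw-th {s['ee_rot'][2]-th:.3f} push {-s['force'][:2]@t:.2f} radial {s['force'][:2]@e:.2f} Fz {s['force'][2]:.1f} w {s['width']:.4f}")
E
python3 -c "from h import *; rep()"
```

```text
t 14.90 R 0.0995 lever 0.342 yaw-th -0.009 push 5.48 radial -4.45 Fz 5.2 w 0.0217
```

move_arm:
  rows: "0 0 4 -0.0005 0.007 0 0.015; 0 0 4 -0.0003 0.007 0 0.015; 0 0 4 -0.0003 0.007 0 0.015; 0 0 4 -0.0002 0.007 0 0.015"

```text
t: 15.4
eef_pos: [0.5825, -0.1823, 0.0765]
ee_rot: [-3.138, -0.001, -0.983]
force: [3.4, 7.0, 3.7]
width: 0.0218
gripper_force: 20.0
```

```bash
python3 -c "from h import *; rep()"
```

```text
t 15.40 R 0.0994 lever 0.620 yaw-th -0.010 push 6.77 radial -3.86 Fz 3.7 w 0.0218
```

move_arm:
  rows: "0 0 2 -0.0001 0.0035 0 0.015; 0 0 2 -0.0001 0.0035 0 0.015; 0 0 2 0 0.0035 0 0.015"

```text
t: 15.78
eef_pos: [0.5736, -0.1877, 0.0765]
ee_rot: [-3.138, -0.001, -1.086]
force: [2.9, 5.7, 2.7]
width: 0.022
gripper_force: 20.0
```

```bash
python3 -c "from h import *; rep()"
```

```text
t 15.78 R 0.0994 lever 0.725 yaw-th -0.009 push 5.23 radial -3.66 Fz 2.7 w 0.0220
```

move_arm:
  rows: "0 0 1.5 -0.0001 0.0026 0 0.015; 0 0 1.5 0 0.0026 0 0.015; 0 0 1.5 -0.0001 0.0026 0 0.015"

```text
t: 16.15
eef_pos: [0.5667, -0.1911, 0.0765]
ee_rot: [-3.138, -0.001, -1.164]
force: [4.3, 3.6, 2.9]
width: 0.0213
gripper_force: 20.0
```

Run:
```python
from h import *
rep()
o=np.array([.5325,.0098]); A=np.radians(-3); M=np.array([[np.cos(A),np.sin(A)],[-np.sin(A),np.cos(A)]])
f=np.load('w1.npz'); L=(f['P'][...,:2]-o)@M.T; z=f['P'][...,2]
# jaw front edge at start: column profile along clamp y
m=(abs(L[...,0])<.015)&(z>.035)&(z<.06)&(L[...,1]>-.075)&(L[...,1]<-.02)
print('start jaw edge',np.percentile(L[m][:,1],[90,98,100]))
for n in('top','scene'):
    a,P=cloud(n); L=(P[...,:2]-o)@M.T; z=P[...,2]
    m=(abs(L[...,0])<.015)&(z>.035)&(z<.075)&(L[...,1]>-.08)&(L[...,1]<.05)
    print(n,np.histogram(L[m][:,1],np.arange(-.08,.051,.005))[0])
```

```text
t 16.15 R 0.0994 lever 0.802 yaw-th -0.010 push 5.38 radial -1.59 Fz 2.9 w 0.0213
start jaw edge [-0.04575723 -0.04396024 -0.04363664]
top [12  0  0  0  0  0  0  0  0  0  0  0  0  0  0  0  0  0  0  0  0  0  0  0
  0  0]
scene [16 19 10  9 10 10 18 19 19 17 19 22 20 16 16 12 14 15 11 12 17 17 17 17
 21 21]
```

move_arm:
  rows: "0 0 1.5 -0.0001 0.0026 0 0.015; 0 0 1.5 0 0.0026 0 0.015; 0 0 1.5 -0.0001 0.0026 0 0.015"

```text
t: 16.62
eef_pos: [0.5595, -0.1939, 0.0765]
ee_rot: [-3.138, -0.001, -1.243]
force: [4.9, 3.4, 2.4]
width: 0.0216
gripper_force: 20.0
```

```bash
python3 -c "from h import *; rep()"
```

```text
t 16.62 R 0.0994 lever 0.879 yaw-th -0.011 push 5.80 radial -1.58 Fz 2.4 w 0.0216
```

move_arm:
  rows: "0 0 1 0 0.00175 0 0.015; 0 0 1 -0.0001 0.00175 0 0.015; 0 0 1 0 0.00175 0 0.015"

```text
t: 17.0
eef_pos: [0.5547, -0.1955, 0.0765]
ee_rot: [-3.137, -0.001, -1.295]
force: [5.0, 3.1, 1.0]
width: 0.0217
gripper_force: 20.0
```

```bash
python3 -c "from h import *; rep()"
```

```text
t 17.00 R 0.0994 lever 0.931 yaw-th -0.012 push 5.71 radial -1.55 Fz 1.0 w 0.0217
```

move_arm:
  rows: "0 0 1 0 0.00175 0 0.015; 0 0 1 -0.0001 0.00175 0 0.015; 0 0 1 0 0.00175 0 0.015"

```text
t: 17.38
eef_pos: [0.5499, -0.1967, 0.0765]
ee_rot: [-3.137, -0.001, -1.347]
force: [5.8, 4.0, -0.1]
width: 0.0214
gripper_force: 20.0
```

```bash
python3 -c "from h import *; rep()"
```

```text
t 17.38 R 0.0993 lever 0.980 yaw-th -0.015 push 6.58 radial -2.47 Fz -0.1 w 0.0214
```

move_arm:
  rows: "0 0 1 -0.0001 0.00175 0 0.015; 0 0 1 -0.0001 0.00175 0 0.015; 0 0 1 0 0.00175 0 0.015"

```text
t: 17.75
eef_pos: [0.5452, -0.1977, 0.0765]
ee_rot: [-3.136, -0.001, -1.4]
force: [7.6, 2.8, -0.8]
width: 0.0218
gripper_force: 20.0
```

```bash
python3 -c "from h import *; rep()"
```

```text
t 17.75 R 0.0993 lever 1.029 yaw-th -0.018 push 8.01 radial -1.33 Fz -0.8 w 0.0218
```

move_arm:
  rows: "0 0 1 0 0.00175 0 0.015; 0 0 1 -0.0001 0.00175 0 0.015"

```text
t: 18.0
eef_pos: [0.5419, -0.1982, 0.0765]
ee_rot: [-3.136, -0.001, -1.434]
force: [8.7, 1.4, -1.6]
width: 0.0218
gripper_force: 20.0
```

```bash
python3 -c "from h import *; rep()"
```

```text
t 18.00 R 0.0992 lever 1.062 yaw-th -0.020 push 8.79 radial -0.06 Fz -1.6 w 0.0218
```

move_arm:
  rows: "0 0 1 0 0.00175 0 0.015; 0 0 0 0 0 0 0.015; 0 0 0 0 0 0 0.015"

```text
t: 18.38
eef_pos: [0.5401, -0.1985, 0.0765]
ee_rot: [-3.136, -0.001, -1.452]
force: [8.2, 1.6, -2.0]
width: 0.0219
gripper_force: 20.0
```

```bash
python3 -c "from h import *; rep()"
```

```text
t 18.38 R 0.0992 lever 1.081 yaw-th -0.019 push 8.32 radial -0.46 Fz -2.0 w 0.0219
```

move_arm:
  rows: "0 0 0 0 0 0 0.03; 0 0 0 0 0 0 0.045; 0 0 0 0 0 0 0.05; 0 0 0 0 0 0 0.05; 0 0 0 0 0 -0.03 0.05; 0 0 0 0 0 -0.04 0.05; 0 0 0 0 0 -0.05 0.05; 0 0 0 0 0 0 0.05"

```text
t: 19.38
eef_pos: [0.539, -0.1994, 0.2002]
ee_rot: [-3.134, -0.002, -1.452]
force: [-0.6, 0.9, -1.6]
width: 0.05
gripper_force: 0.0
```

move_arm:
  rows: "0 0 0 0.06 0 -0.01 0.05; 0 0 0 0.06 0 -0.01 0.05; 0 0 0 0.06 0 0 0.05; 0 0 0 0 0 0 0.05; 0 0 0 0 0 0 0.05; 0 0 0 0 0 0 0.05"

```text
t: 20.12
eef_pos: [0.5579, -0.3767, 0.2156]
ee_rot: [3.141, 0.0, -1.452]
force: [0.6, -0.1, -0.1]
width: 0.0497
gripper_force: 0.0
```

Run:
```python
from h import *
s=arm.get_state();print(s['eef_pos'],s['force'],s['width'])
b,Q=cloud('scene'); a,P=cloud('top'); cv2.imwrite('pics/s4.png',np.hstack([cv2.resize(b[150:260,260:400],(400,314)),cv2.resize(a[150:240,240:360],(400,314))]))
o=np.array([.5325,.0098]); A=np.radians(-3); M=np.array([[np.cos(A),np.sin(A)],[-np.sin(A),np.cos(A)]])
for n,a,P in(('top',a,P),('scene',b,Q)):
    m=(P[...,2]>.095)&(P[...,2]<.115)&(np.hypot(P[...,0]-.5265,P[...,1]+.1)<.13); X=P[m]; 
    if len(X): c=cv2.minAreaRect((X[:,:2]).astype(np.float32))[0]; print(n,'knob',len(X),c,'lever',-np.arctan2(c[1]+.1002,c[0]-.5265)-.3-.0524)
    L=(P[...,:2]-o)@M.T; h=cv2.cvtColor(a,cv2.COLOR_BGR2HSV)
    m=(abs(L[...,0])<.04)&(L[...,1]<.041)&(L[...,1]>-.042)&(P[...,2]>.045)&(P[...,2]<.075)&(h[...,1]<90)
    X=L[m]; print(n,m.sum(),cv2.minAreaRect((X*1000).astype(np.float32)))
```

```text
[ 0.55788703 -0.37668306  0.21561953] [ 0.56194822 -0.05183486 -0.09810204] 0.0496623636145846
top 692 ((-0.2303028106689453, -0.5243492126464844), (82.70075988769531, 53.93193054199219), 89.85039520263672)
scene knob 81 (0.5423829555511475, -0.19969165325164795) lever 1.0600910395529493
scene 553 ((-1.8722381591796875, -0.57977294921875), (82.28926849365234, 70.89814758300781), 89.39578247070312)
```

View pics/s4.png

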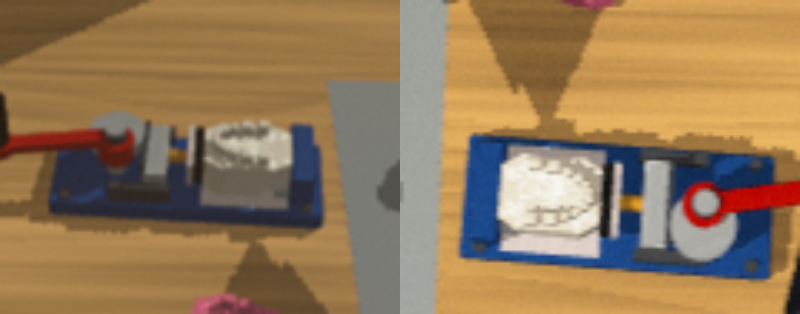

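The model is flat against the stop with the jaw touching its front. The lever held at about 1.07 rad and the robot is clear, so I'm handing in.

```bash
python3 -c "
from station import arm
print(arm.job_done())"
```

```text
the job is handed in; nothing more can be done
None
```

I set the white model flat on the clamp with its heel to the stop. The red lever is left at about 1.07 rad, where the rise in push suggests roughly 20–30 N of squeeze. I handed the job in with the arm clear at about 20 s; the hand-in gave no verdict.

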